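Close the ink tins, lightest ink first

ROBOT

A 6-joint arm with a two-finger parallel gripper is mounted at the origin on the work surface. World frame = base frame: x ahead of the robot, y to its left, z up, the work surface at z = 0. Lengths are in m, angles in rad, forces in N, time in s.
With the tool pointing down it reaches from about 0.4 to 0.825 m from the base axis. Payload 7 kg.
Tool frame: the origin (TCP) lies at the very end of the fingers, on their centre line; the grasp point (between the pads) lies 19 mm behind it (arm.grasp_offset is the distance from the TCP to the grasp point, in m); z points along the fingers, y is the line along which they close (so a half turn about z gives the same grasp; the last joint's range is limited). The gripper opens to 88 mm and grips with 3 to 60 N. Pads are 19 mm wide; open, the fingers measure 130 mm over their backs; the gripper's body (78 mm by 193 mm) begins 47 mm behind the grasp point.
Start: joints at [1.437, 0.359, 0.012, 0, -1.224, -0.288], TCP at [0.276, 0.616, 0.227] pointing down, gripper open.
Joint ranges: [-3.07, 3.07], [-1.43, 2.12], [-1.02, 1.25], [-3.03, 1.67], [-3.05, -0], [-3.03, 3.03]. Speed limits (rad/s): [2.39, 2.39, 3.01, 3.14, 3.14, 3.14].

INTERFACE

Orientations are given as [roll, pitch, yaw] about the fixed x, y, z axes, in that order (R = Rz(yaw) Ry(pitch) Rx(roll)).
In Python, from station import get_state, cams, arm, nets gives the robot as it stands.
- The arm moves only by the shell command python3 -m creep 'ROWS' [FORCE]. ROWS is a JSON object of lists of equal length, an entry for each row: "translation": the shift along the world's x, y, z in mm, a list of three; "spin": the turn about the world's z in rad; "gripper": the opening, from 0 (shut) to 1 (fully open). In form: {"translation": [[dx, dy, dz], ...], "spin": [spin, ...], "gripper": [gripper, ...]}. A call has 1 to 8 rows; each row shifts and turns the commanded pose from where the row before left it; what a row does not reach is not made up. A row lasts 1/10 s, in which the tool goes at most 50 mm and 8.59 degrees, less where a joint would pass 70% of its speed; a pose out of reach is approached as far as the arm can. A call is refused whole if a number of a shift passes 50 or a number of a turn 0.15, either way. A call with a gripper value outside its range is refused whole. The fingers move at their own pace and stop on an object; FORCE is the grip in N (left out, the last holds). Time passes only in rows, so rows that do not move let the fingers close. It gives the time, the measured TCP pose, the force, the opening and the grip force at its end, in the units of the state.
- get_state(): the state, without advancing time (a new reading comes with each control period).
- cams.grab_frame(name): name is "side" or "top" or "wrist"; returns a dict with "img" (384x512x3 uint8, red, green, blue), "mtx" (3x3 intrinsics, pixels), "R" (3x3) and "t" (3): a world point X has camera coordinates R X + t. Camera axes: x right, y down, z forward; pixel columns grow to the right and rows downward; lengths in m; the calibration is good to about 2 mm. The wrist camera is an equidistant fisheye: a pixel r from the principal point sees the ray r / f radians off the axis. A picture is of the moment at which its call begins. There is no depth.
- arm.job_done(): hands the job in; it is judged then, once.
Trained networks look in the newest picture that a camera, given by its name, has taken for a name from the list of things; names that differ only in an ending like _2 or _b are one class to them, and where a whole thing is asked for, a point or a joint stands for the part that bears it (a point fixed in the world has none). Each returns a list of dicts, best first, with "confidence" (0 to 1); they miss things now and then, are a little off and sometimes report something else, mostly with a low value. They report only what shows in the picture. A call takes as long as a camera call. They do not tell look-alikes from the thing itself.
- nets.search_frame(camera, label): "centre" ([x, y, z] in m, in world coordinates, good to about 4 mm: the middle of the surface that is visible of it).
- nets.pinpoint(camera, label): "centre" ([x, y, z] in m, in world coordinates, good to about 4 mm: a listed point, or the origin of a listed thing).
The state is a dict: "t": time; "q": joint angles; "qd": joint speeds; "joint_efforts": joint torques, N m; "eef_pos": TCP position; "ee_rot": TCP orientation; "force": force on the tool from outside, world axes, zero at the start; "moment": the same for the moment, N m; "width": finger opening in m; "gripper_force": force on a finger pad.
Only numpy, scipy, OpenCV 4.12 (cv2) and the standard library are available. Lean on these libraries where they do the work, as an engineer would, in place of code of your own. Each camera call takes 0.05 s, during which the arm holds its last target. There are 200 camera calls.

TASK

Close the three ink tins by pressing each raised lid fully home with a gentle touch of the fingertips from above, lightest ink first: yellow, then red, then black, not touching a darker tin until the lighter ones are closed. Only press: leave the tins standing in their places, without lifting, tipping or shoving them, and leave the jar, bottle, knife and roller alone.

Things in the scene. Friction and masses are not known exactly. Their poses are not given: they have to be found in the camera images.
- tin_yellow: The yellow ink tin: a loose round steel tin, 76 mm across, body 55 mm high, about 0.5 kg, with a broad yellow band and a yellow lid. It stands upright on the marble slab (slab top 12 mm above the bench). Origin: centre of its underside; z up.
- lid_yellow (a joint): How far the yellow lid has been pressed into its tin, in m: 0 = fully raised (10 mm proud), 0.010 = fully home, resting on the tin's rim. Starts between 0 and 0.003. Slides straight down; friction about 3 N and slight damping, stays where it is left, and meets a firm stop when home.
- lid_yellow_top (a point): Centre of the top face of the yellow lid, a flat disc 72 mm across and 6 mm thick; it moves with the lid. Lid top is 71 mm above the tin's underside when fully raised, 61 mm when home. The thin lid flexes about 1 mm per 7 N, springing back. Over 30 N dents it: come down slowly (15 to 40 mm/s) and stop at 6 to 10 N.
- tin_red: The red ink tin: a loose round steel tin, 76 mm across, body 55 mm high, about 0.5 kg, with a broad red band and a red lid. It stands upright on the marble slab (slab top 12 mm above the bench). Origin: centre of its underside; z up.
- lid_red (a joint): How far the red lid has been pressed into its tin, in m: 0 = fully raised (10 mm proud), 0.010 = fully home, resting on the tin's rim. Starts between 0 and 0.003. Slides straight down; friction about 3 N and slight damping, stays where it is left, and meets a firm stop when home.
- lid_red_top (a point): Centre of the top face of the red lid, a flat disc 72 mm across and 6 mm thick; it moves with the lid. Lid top is 71 mm above the tin's underside when fully raised, 61 mm when home. The thin lid flexes about 1 mm per 7 N, springing back. Over 30 N dents it: come down slowly (15 to 40 mm/s) and stop at 6 to 10 N.
- tin_black: The black ink tin: a loose round steel tin, 76 mm across, body 55 mm high, about 0.5 kg, with a broad black band and a black lid. It stands upright on the marble slab (slab top 12 mm above the bench). Origin: centre of its underside; z up.
- lid_black (a joint): How far the black lid has been pressed into its tin, in m: 0 = fully raised (10 mm proud), 0.010 = fully home, resting on the tin's rim. Starts between 0 and 0.003. Slides straight down; friction about 3 N and slight damping, stays where it is left, and meets a firm stop when home.
- lid_black_top (a point): Centre of the top face of the black lid, a flat disc 72 mm across and 6 mm thick; it moves with the lid. Lid top is 71 mm above the tin's underside when fully raised, 61 mm when home. The thin lid flexes about 1 mm per 7 N, springing back. Over 30 N dents it: come down slowly (15 to 40 mm/s) and stop at 6 to 10 N.
- slab: White marble inking slab, 260 x 460 x 12 mm, fixed to the bench; the three tins and the small jar stand on it. Origin: centre of its underside; y along its long side.
- jar: Bystander: small closed jar, 40 mm across, 50 mm high, white cap, loose on the slab beyond the tins. Origin: centre of its underside.
- bottle: Bystander: blue cleaner bottle, 66 mm across, 190 mm high, yellow cap, loose on the bench to the robot's right. Origin: centre of its underside.
- knife: Bystander: ink knife with a wooden handle and a steel blade 50 mm wide, 220 mm long and up to 18 mm high, lying loose on the bench to the robot's left, along its own x axis. Origin: on its underside where handle and blade meet.
- roller: Bystander: ink roller with a black rubber drum 40 mm in diameter and 110 mm long and a red handle, lying loose on the bench to the right of the slab. Origin: on the bench under the middle of the drum; the handle points along its own +x, away from the robot.
Things that resemble listed ones, but are neither listed nor needed, are in the scene too. There is more than one size of the tin_black; the job needs the largest.

How it is judged:
By the outcome, as a careful person would: the job done as asked, in the order asked, and still so for the second after the job is handed in, with the robot touching nothing.
It also fails if it takes over 48 s, if anything falls off the work surface, if the arm or the gripper's body presses on something with over 40 N, if the wrist force passes 120 N, or if a joint passes its speed limit or range.

## Working session

There is one attempt and no reset: what is moved stays moved. The work goes in short steps, Python scripts to look and compute and a shell command to move; the robot and the scene stay as the last step left them, time stands still between calls to the robot, and variables do not carry over. Pictures are saved under pics/ and viewed, at most 10 in all, crops included, and the job is handed in when it is done.

```bash
mkdir -p pics; python3 - <<'E'
from station import get_state,cams,arm,nets
import cv2,numpy as np
s=get_state();print(s['t'],s['eef_pos'],s['ee_rot'],s['force'],s['width'])
a=[]
for c in ['top','side']:
    f=cams.grab_frame(c);cv2.imwrite(f'pics/{c}0.png',f['img'][:,:,::-1])
    np.savez(f'pics/{c}0.npz',**f)
    for n in ['lid_yellow_top','lid_red_top','lid_black_top','jar','bottle']:
        print(c,n,[(np.round(d['centre'],3).tolist(),round(d['confidence'],2)) for d in nets.pinpoint(c,n)])
E
```

```text
0.0 [0.27614882 0.61539358 0.22563733] [ 3.13995555e+00 -1.20985997e-04 -4.21888969e-01] [-0.36854354  0.14665876  0.75729859] 0.08747099950840546
top lid_yellow_top [([0.539, -0.171, 0.081], 0.6), ([0.444, -0.42, 0.001], 0.28)]
top lid_red_top [([0.532, 0.136, 0.081], 0.96)]
top lid_black_top [([0.498, -0.014, 0.078], 0.8), ([0.719, 0.121, 0.048], 0.67), ([0.722, -0.033, 0.048], 0.56)]
top jar [([0.624, -0.07, 0.009], 0.71)]
top bottle [([0.537, -0.169, 0.081], 0.72), ([0.447, -0.42, 0.002], 0.65), ([0.52, -0.013, 0.0], 0.29)]
side lid_yellow_top [([0.539, -0.17, 0.082], 0.57), ([0.498, -0.02, 0.082], 0.38)]
side lid_red_top [([0.534, 0.132, 0.078], 0.74)]
side lid_black_top [([0.499, -0.016, 0.078], 0.9), ([0.716, -0.039, 0.046], 0.52), ([0.718, 0.118, 0.049], 0.51)]
side jar [([0.621, -0.074, 0.009], 0.71), ([0.536, -0.169, 0.013], 0.58)]
side bottle [([0.453, -0.419, -0.001], 0.79)]
```

View pics/top0.png

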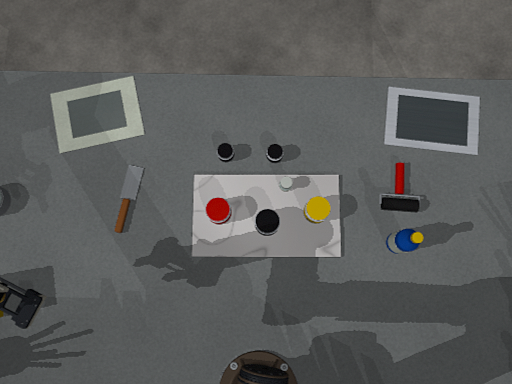

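View pics/side0.png

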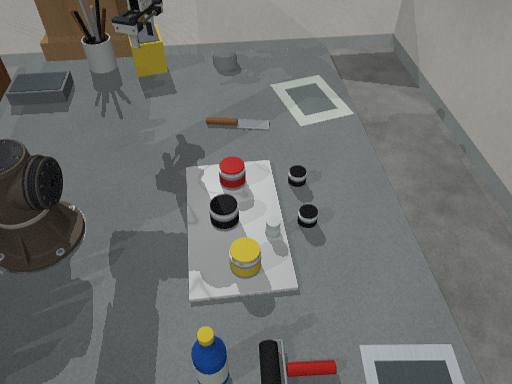

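The top view shows yellow at (318,209), red at (218,210) and the large black tin at (267,222). The two small black tins at (225,152) and (275,152) are the look-alikes. The side view agrees: yellow (245,257), red (232,172), black (224,211). The networks give the same positions from both cameras, so I'm moving towards yellow.

```bash
python3 -m creep '{"translation":[[15,-45,0],[15,-45,0],[15,-45,0],[15,-45,0],[15,-45,0],[15,-45,0],[15,-45,0],[15,-45,0]],"spin":[0,0,0,0,0,0,0,0],"gripper":[0,0,0,0,0,0,0,0]}' 20
python3 -m creep '{"translation":[[15,-45,0],[15,-45,0],[15,-45,0],[15,-45,0],[15,-45,0],[15,-45,0],[15,-45,0],[15,-45,0]],"spin":[0,0,0,0,0,0,0,0],"gripper":[0,0,0,0,0,0,0,0]}'
```

```text
t: 1.4
eef_pos: [0.3966, 0.254, 0.227]
ee_rot: [-3.141, -0.0, -0.421]
force: [0.6, -0.2, -0.3]
width: 0.0288
gripper_force: 0.0
t: 2.2
eef_pos: [0.5167, -0.1062, 0.227]
ee_rot: [-3.141, -0.001, -0.422]
force: [1.3, 0.5, 0.6]
width: 0.0007
gripper_force: 0.0
```

```bash
python3 - <<'E'
# own two-view triangulation of the coloured blobs' lid tops: fit x,y,z of a disc (r=36mm) to the top-most disc outline
import numpy as np,cv2
from scipy.optimize import least_squares
F={c:dict(np.load(f'pics/{c}0.npz')) for c in('top','side')}
def proj(f,X):
    p=(f['R']@X.T).T+f['t'];p=(f['mtx']@p.T).T;return p[:,:2]/p[:,2:]
th=np.linspace(0,2*np.pi,60,endpoint=False)
ring=np.c_[np.cos(th),np.sin(th),0*th]
masks={}
for c,f in F.items():
    h=cv2.cvtColor(f['img'],cv2.COLOR_RGB2HSV).astype(int);H,S,V=h[...,0],h[...,1],h[...,2]
    masks[c]={'y':((H>20)&(H<35)&(S>150)&(V>110)),'r':(((H<8)|(H>172))&(S>150)&(V>90)),'k':(V<60)}
for k,g in {'y':(.539,-.170,.081),'r':(.533,.134,.08),'k':(.4985,-.015,.079)}.items():
    best=None
    for c,f in F.items():
        m=masks[c][k].astype(np.uint8);n,l,st,ce=cv2.connectedComponentsWithStats(m)
        p=proj(f,np.array([g]))[0].round().astype(int);i=l[p[1],p[0]]
        print(k,c,'proj',p,'bbox',st[i],'ring bbox',proj(f,np.array(g)+.036*ring).min(0).round(1),proj(f,np.array(g)+.036*ring).max(0).round(1))
E
```

```text
y top proj [319 207] bbox [307 196  23  24 430] ring bbox [306.5 195.2] [330.7 219.1]
y side proj [245 250] bbox [230 238  30  25 578] ring bbox [229.7 237.4] [260.2 262.4]
r top proj [217 207] bbox [206 198  23  23 417] ring bbox [204.7 195.1] [228.7 218.9]
r side proj [233 164] bbox [220 157  24  17 337] ring bbox [220.3 155.3] [245.5 172.3]
k top proj [266 220] bbox [256 209  23  24 436] ring bbox [254.2 207.6] [278.5 231.6]
k side proj [224 203] bbox [210 195  27  20 433] ring bbox [210.1 193.2] [237.7 213.7]
```

```bash
python3 -m creep '{"translation":[[11,-32,-10],[11,-32,-30],[0,0,-40],[0,0,-30],[0,0,-10],[0,0,-5],[0,0,0]],"spin":[0,0,0,0,0,0,0],"gripper":[0,0,0,0,0,0,0]}'
python3 - <<'E'
from station import *
import cv2
f=cams.grab_frame('wrist');cv2.imwrite('pics/w1.png',f['img'][:,:,::-1])
s=get_state();print(s['t'],s['eef_pos'],s['force'])
print([(d['centre'],d['confidence']) for d in nets.pinpoint('wrist','lid_yellow_top')])
E
```

```text
t: 2.9
eef_pos: [0.539, -0.168, 0.1023]
ee_rot: [-3.142, -0.001, -0.421]
force: [0.3, -0.4, 0.5]
width: 0.0009
gripper_force: 0.0
2.95 [ 0.53940795 -0.1679907   0.10296161] [-0.10695821  0.58938471 -0.10227609]
[([0.54, -0.1694, 0.0839], 0.87)]
```

View pics/w1.png

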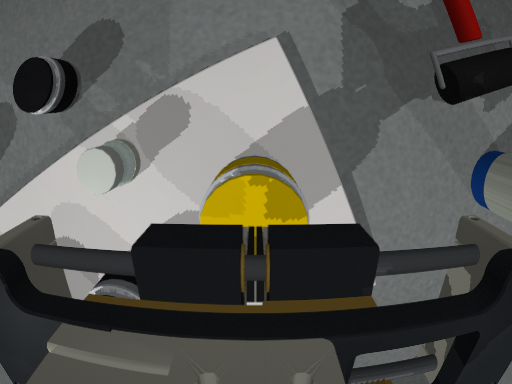

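The wrist view shows the fingers centred over the yellow lid, which appears at (255,205). Jar and small tin are well clear. Now descending.

```bash
python3 -m creep '{"translation":[[0,0,-5],[0,0,-4],[0,0,-3],[0,0,-3],[0,0,-3],[0,0,-3],[0,0,-2],[0,0,-2]],"spin":[0,0,0,0,0,0,0,0],"gripper":[0,0,0,0,0,0,0,0]}'
```

```text
t: 3.8
eef_pos: [0.5383, -0.1682, 0.0765]
ee_rot: [3.141, 0.0, -0.422]
force: [-0.7, 1.0, 3.2]
width: 0.0004
gripper_force: 1.4
```

```bash
python3 -m creep '{"translation":[[0,0,-2],[0,0,-2]],"spin":[0,0],"gripper":[0,0]}'; python3 -m creep '{"translation":[[0,0,0]],"spin":[0],"gripper":[0]}'
```

```text
t: 4.0
eef_pos: [0.5384, -0.1682, 0.0725]
ee_rot: [-3.142, -0.0, -0.422]
force: [-1.3, 1.1, 4.7]
width: 0.0007
gripper_force: 2.8
t: 4.1
eef_pos: [0.5384, -0.1682, 0.0726]
ee_rot: [3.141, -0.0, -0.422]
force: [-1.5, 0.5, 6.1]
width: 0.0006
gripper_force: 2.4
```

```bash
python3 -m creep '{"translation":[[0,0,-0.5],[0,0,0]],"spin":[0,0],"gripper":[0,0]}'
```

```text
t: 4.3
eef_pos: [0.5384, -0.1682, 0.0724]
ee_rot: [3.142, -0.0, -0.422]
force: [-2.1, 0.8, 5.6]
width: 0.0
gripper_force: 3.1
```

```bash
python3 -m creep '{"translation":[[0,0,-0.5],[0,0,0]],"spin":[0,0],"gripper":[0,0]}'; python3 -c "
from station import get_state
for i in range(2):print(get_state()['eef_pos'],get_state()['force'])"
```

```text
t: 4.5
eef_pos: [0.5384, -0.1682, 0.0721]
ee_rot: [3.142, -0.0, -0.422]
force: [-4.1, 1.1, 7.8]
width: 0.0008
gripper_force: 4.0
[ 0.53837566 -0.16823261  0.07207369] [-4.08043787  1.05755566  7.77878266]
[ 0.53837566 -0.16823261  0.07207369] [-4.08043787  1.05755566  7.77878266]
```

Yellow is at its stop: 0.0721 plus about 1.1 mm of flex is 0.073, and the force is rising at the flex stiffness. I'm lifting and moving to red at about (0.528, 0.133).

```bash
python3 -m creep '{"translation":[[0,0,-0.2],[0,0,3],[0,0,10],[0,0,40],[0,0,40],[-1,40,20],[-1,45,0],[-1,45,0]],"spin":[0,0,0,0,0,0,0,0],"gripper":[0,0,0,0,0,0,0,0]}'
python3 -m creep '{"translation":[[-1,45,0],[-2,45,0],[-2,45,0],[-3,35,0],[0,0,0]],"spin":[0,0,0,0,0],"gripper":[0,0,0,0,0]}'
python3 - <<'E'
from station import *
import cv2
for c in ('wrist','side','top'):
    f=cams.grab_frame(c);cv2.imwrite(f'pics/{c}2.png',f['img'][:,:,::-1])
    for n in ('lid_red_top','lid_yellow_top'):
        print(c,n,[(d['centre'],d['confidence']) for d in nets.pinpoint(c,n)][:2])
s=get_state();print(s['t'],s['eef_pos'],s['force'])
E
```

```text
t: 5.3
eef_pos: [0.5356, -0.037, 0.1859]
ee_rot: [-3.14, -0.002, -0.423]
force: [1.3, -0.3, 0.6]
width: 0.0005
gripper_force: 0.0
t: 5.8
eef_pos: [0.5274, 0.1355, 0.1849]
ee_rot: [-3.141, -0.001, -0.418]
force: [0.7, -0.8, 0.1]
width: 0.0006
gripper_force: 0.0
wrist lid_red_top [([0.5289, 0.1301, 0.0805], 0.72)]
wrist lid_yellow_top [([0.5399, -0.168, 0.072], 0.88)]
side lid_red_top [([0.5323, 0.1356, 0.0795], 0.67)]
side lid_yellow_top [([0.5394, -0.1674, 0.0713], 0.72)]
top lid_red_top [([0.53, 0.1362, 0.077], 0.6)]
top lid_yellow_top [([0.5389, -0.168, 0.0712], 0.61), ([0.5293, 0.1317, 0.0146], 0.49)]
6.25 [0.52747585 0.13096655 0.18445755] [-0.42058548 -0.40821157  0.14500278]
```

View pics/side2.png

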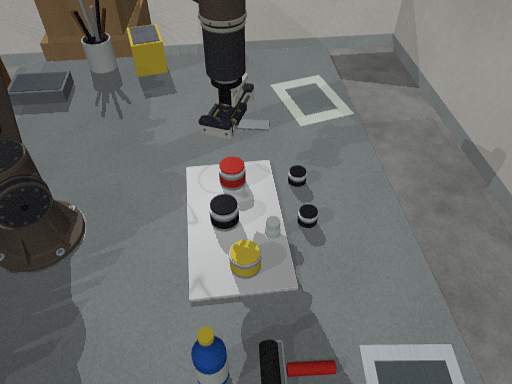

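The side view shows the yellow tin standing in place at (245,258) with its lid down, and the arm clear of everything. Next is red.

```bash
python3 -m creep '{"translation":[[2,3,-30],[0,0,-40],[0,0,-15],[0,0,-6],[0,0,-3],[0,0,-3],[0,0,-3],[0,0,-3]],"spin":[0,0,0,0,0,0,0,0],"gripper":[0,0,0,0,0,0,0,0]}'
```

```text
t: 7.05
eef_pos: [0.5298, 0.1351, 0.082]
ee_rot: [-3.14, -0.001, -0.422]
force: [-0.1, -0.1, 1.0]
width: 0.0003
gripper_force: 0.0
```

```bash
python3 -m creep '{"translation":[[0,0,-2],[0,0,-2],[0,0,-2],[0,0,0]],"spin":[0,0,0,0],"gripper":[0,0,0,0]}'
```

```text
t: 7.45
eef_pos: [0.5296, 0.135, 0.0754]
ee_rot: [-3.141, -0.0, -0.422]
force: [1.1, 0.6, 1.6]
width: 0.0002
gripper_force: 0.9
```

```bash
python3 -m creep '{"translation":[[0,0,-2],[0,0,-1],[0,0,0]],"spin":[0,0,0],"gripper":[0,0,0]}'
```

```text
t: 7.75
eef_pos: [0.5297, 0.135, 0.0726]
ee_rot: [-3.141, -0.0, -0.422]
force: [-0.8, 0.1, 4.1]
width: 0.0008
gripper_force: 2.4
```

```bash
python3 -m creep '{"translation":[[0,0,-0.8],[0,0,0]],"spin":[0,0],"gripper":[0,0]}'
```

```text
t: 7.95
eef_pos: [0.5297, 0.135, 0.0721]
ee_rot: [-3.141, -0.001, -0.421]
force: [-1.8, 0.5, 7.5]
width: 0.0006
gripper_force: 3.9
```

```bash
python3 -m creep '{"translation":[[0,0,-0.2],[0,0,0],[0,0,3],[0,0,10],[0,0,40],[0,0,30],[-8,-38,0],[-8,-38,0]],"spin":[0,0,0,0,0,0,0,0],"gripper":[0,0,0,0,0,0,0,0]}'
python3 -m creep '{"translation":[[-8,-38,0],[-8,-38,0],[0,0,0]],"spin":[0,0,0],"gripper":[0,0,0]}'
python3 - <<'E'
from station import *
import numpy as np
for c in ('wrist','side','top'):
    f=cams.grab_frame(c)
    for n in ('lid_red_top','lid_yellow_top','lid_black_top'):
        print(c,n,[(np.round(d['centre'],4).tolist(),d['confidence']) for d in nets.pinpoint(c,n)][:2])
s=get_state();print(s['t'],s['eef_pos'],s['force'])
E
```

```text
t: 8.75
eef_pos: [0.5134, 0.0587, 0.1557]
ee_rot: [-3.14, -0.001, -0.42]
force: [0.2, -1.2, 0.2]
width: 0.0004
gripper_force: 0.0
t: 9.05
eef_pos: [0.4954, -0.0204, 0.1546]
ee_rot: [3.141, 0.001, -0.425]
force: [-0.6, 0.5, 0.4]
width: 0.0003
gripper_force: 0.0
wrist lid_red_top [([0.5323, 0.131, 0.0732], 0.76)]
wrist lid_yellow_top [([0.5393, -0.1665, 0.0719], 0.79)]
wrist lid_black_top [([0.496, -0.0159, 0.085], 0.78), ([0.5264, -0.014, -0.0009], 0.73)]
side lid_red_top []
side lid_yellow_top [([0.5412, -0.1645, 0.0744], 0.91)]
side lid_black_top [([0.4977, -0.0157, 0.082], 0.86), ([0.7173, -0.0377, 0.044], 0.7)]
top lid_red_top []
top lid_yellow_top [([0.538, -0.1693, 0.0757], 0.76)]
top lid_black_top [([0.7234, -0.0332, 0.045], 0.75), ([0.4974, -0.0166, 0.0818], 0.61)]
9.65 [ 0.4973967  -0.016799    0.15427081] [-0.29004483 -0.18003439 -0.1080791 ]
```

Aligned with black.

```bash
python3 -m creep '{"translation":[[0,0,-30],[0,0,-25],[0,0,-9],[0,0,-3],[0,0,-3],[0,0,-3],[0,0,-2],[0,0,-2]],"spin":[0,0,0,0,0,0,0,0],"gripper":[0,0,0,0,0,0,0,0]}'
```

```text
t: 10.45
eef_pos: [0.4982, -0.017, 0.0781]
ee_rot: [-3.14, -0.002, -0.422]
force: [0.6, 0.9, 2.9]
width: 0.0004
gripper_force: 1.4
```

```bash
python3 -m creep '{"translation":[[0,0,-2],[0,0,-1],[0,0,0]],"spin":[0,0,0],"gripper":[0,0,0]}'
```

```text
t: 10.75
eef_pos: [0.4979, -0.0171, 0.0745]
ee_rot: [-3.141, -0.001, -0.422]
force: [2.3, 0.1, 2.7]
width: 0.0005
gripper_force: 1.2
```

```bash
python3 -m creep '{"translation":[[0,0,-1.5],[0,0,-0.7],[0,0,0]],"spin":[0,0,0],"gripper":[0,0,0]}'
```

```text
t: 11.05
eef_pos: [0.4978, -0.0171, 0.0724]
ee_rot: [-3.141, -0.001, -0.422]
force: [-0.1, 1.2, 4.6]
width: 0.0005
gripper_force: 2.8
```

```bash
python3 -m creep '{"translation":[[0,0,-0.7],[0,0,0]],"spin":[0,0],"gripper":[0,0]}'
```

```text
t: 11.25
eef_pos: [0.4979, -0.0171, 0.072]
ee_rot: [-3.141, -0.001, -0.421]
force: [-0.3, 0.5, 8.8]
width: 0.0003
gripper_force: 4.2
```

Black is at its stop too, so I'm lifting away and checking.

```bash
python3 -m creep '{"translation":[[0,0,0],[0,0,3],[0,0,10],[0,0,40],[0,0,45],[0,40,15],[0,45,0],[0,45,0]],"spin":[0,0,0,0,0,0,0,0],"gripper":[0,0,0,0,0,0,0,0]}'
python3 -m creep '{"translation":[[-10,45,0],[-10,45,0],[-10,45,0],[-10,45,0],[-10,45,0],[-10,45,0],[0,0,0],[0,0,0]],"spin":[0,0,0,0,0,0,0,0],"gripper":[0,0,0,0,0,0,0,0]}'
python3 - <<'E'
from station import *
import numpy as np,cv2
for c in ('side','top'):
    f=cams.grab_frame(c);cv2.imwrite(f'pics/{c}9.png',f['img'][:,:,::-1])
    if c=='side': cv2.imwrite('pics/crop9.png',cv2.resize(f['img'][140:300,170:330,::-1],(600,600),interpolation=cv2.INTER_CUBIC))
    for n in ('lid_red_top','lid_yellow_top','lid_black_top'):
        print(c,n,[(np.round(d['centre'],4).tolist(),d['confidence']) for d in nets.pinpoint(c,n)][:2])
s=get_state();print(s['t'],s['eef_pos'])
E
```

```text
t: 12.05
eef_pos: [0.4968, 0.1137, 0.1857]
ee_rot: [-3.141, -0.0, -0.423]
force: [1.8, 0.6, -0.9]
width: 0.0003
gripper_force: 0.0
t: 12.85
eef_pos: [0.4363, 0.383, 0.1839]
ee_rot: [3.139, 0.001, -0.42]
force: [-0.5, -0.5, 0.4]
width: 0.0006
gripper_force: 0.0
side lid_red_top [([0.5323, 0.1326, 0.0709], 0.92)]
side lid_yellow_top [([0.539, -0.1666, 0.0718], 0.69), ([0.4543, -0.4175, -0.0018], 0.29)]
side lid_black_top [([0.499, -0.015, 0.0723], 0.74), ([0.7167, -0.0387, 0.0425], 0.61)]
top lid_red_top []
top lid_yellow_top [([0.5365, -0.168, 0.0706], 0.78)]
top lid_black_top [([0.4969, -0.0155, 0.076], 0.73), ([0.7215, -0.0363, 0.0483], 0.72)]
13.25 [0.43765479 0.38209229 0.18473127]
```

View pics/crop9.png

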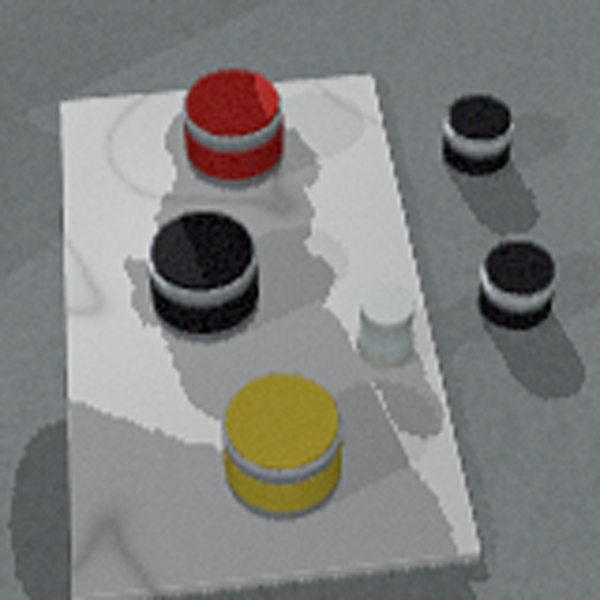

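The crop shows all three tins upright in their places with lids seated (red (233,105), black (203,250), yellow (281,420)). The jar and look-alikes are undisturbed.

```bash
python3 -c "
from station import arm
print(arm.job_done())"
```

```text
the job is handed in; nothing more can be done
None
```

I pressed all three lids home in order (yellow, red, black) with readings of no more than about 9 N, left the tins standing in their places, and handed the job in at about 13 s.

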